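# Seat the sprung cork perch in its stand

### The arm

A 7-joint arm with a two-finger parallel gripper is mounted at the origin on the work surface. World frame = base frame: x ahead of the robot, y to its left, z up, the work surface at z = 0. Lengths are in m, angles in degrees, forces in N, time in s.
With the tool pointing down it reaches from about 0.35 to 0.9 m from the base axis. Payload 19.9 kg.
Tool frame: the origin (TCP) lies on the centre line of the jaws, within the pads' length; the fingertips stand 11 mm ahead of it and the grasp point (between the pads) lies 8 mm behind it; z points along the fingers, y is the direction in which the jaws open and shut (so a half turn about z gives the same grasp; the last joint's range is limited). The gripper opens to 94 mm and grips with 3 to 60 N. Pads are 16 mm wide; open, the fingers measure 119 mm over their backs; the gripper's body (75 mm by 177 mm) begins 78 mm behind the grasp point.
Start: joints at [-72.852, 23.915, -0.59, 92.452, 0.269, 63.638, -3.037], TCP at [0.209, 0.589, 0.216] pointing down, gripper open.
Joint ranges: [-161.28, 161.28], [-22.2, 115.67], [-73.04, 71.86], [3.21, 147.25], [-68.34, 248.33], [10.77, 114.83], [-161.83, 161.83]. Speed limits (degrees/s): [108.29, 108.29, 136.94, 136.94, 172.46, 172.46, 172.46].

### API

Orientations are given as [roll, pitch, yaw] about the fixed x, y, z axes, in that order (R = Rz(yaw) Ry(pitch) Rx(roll)).
In Python, from station import bot, set_gripper, get_obs, cams gives the robot as it stands. The module is installed in compiled form; this text tells all that it offers. Calls block until the motion is done:
- bot.move_pose(position, orientation): joint-space move of the TCP to a pose.
- bot.movel(position, orientation=None, speed=0.15): straight line of the TCP; orientation=None keeps the orientation; speed is the mean speed in m/s.
- bot.movej(angles): joint-space move.
- set_gripper(opening, grip_force=None): finger opening in m; grip_force is the grip in N (None keeps the last); returns when the fingers have stopped.
- bot.wait(seconds).
- bot.inverse_kinematics(position, orientation): joint angles nearest the present ones, or None.
- get_obs(): the state.
- cams.capture(name): name is "scene" or "top"; returns the picture (420x560x3 uint8, blue, green, red); there is no depth.
- cams.camera_model(name): a dict with "camera_matrix" (3x3 intrinsics, pixels), "dist" ([k1, k2, p1, p2, k3] as OpenCV has them; the pictures are not rectified), "rvec" (rotation vector, rad) and "tvec" (3), from world to camera coordinates, as OpenCV has them. Camera axes: x right, y down, z forward; pixel columns grow to the right and rows downward; lengths in m; the calibration is good to about 2 mm. A picture is of the moment at which its call begins. camera_model takes no time and is no camera call.
A pose or a line that the arm cannot do raises bot.MotionError and nothing moves.
- bot.finish_job(): hands the job in, once; it reports no verdict.
The state is a dict: "t": time; "joints": joint angles; "qvel": joint speeds; "joint_efforts": joint torques, N m; "position": TCP position; "tcp_rot": TCP orientation; "contact_force": force on the tool from outside, world axes, zero at the start; "torque": the same for the moment, N m; "grip_width": finger opening in m.
Only numpy, scipy, OpenCV 4.12 (cv2) and the standard library are available. Lean on these libraries where they do the work, as an engineer would, in place of code of your own. Each camera call takes 0.05 s, during which the arm holds its last target.

### The job

Finish fitting the cork perch: the sprung tip of its spindle is in one cup of the stand, but the plain end still lies up on top of the other cup. Push the log against its spring until the plain end clears that cup, bring it down and ease off so that the spring holds the spindle fully home in both cups; turn the log on its spindle until its sawn flat lies level on top, let go, and leave the other things on the ledge where they are.

Things in the scene. Friction and masses are not known exactly. Their poses are not given: they have to be found in the camera images.
- stand: Pale wood perch stand, screwed down. Origin under its base board (130 x 346 x 15 mm), z up; y along the spindle: the plain end's cup is at -y, the sprung end's at +y; -x is the robot's side. Two cheeks 90 mm wide (x), 18 thick (y), tops 122.5 mm above the ledge, each with a grey open-topped cup on its inner face; between them the spindle carries a cork log.
- cup_plain (a point): Seat of the cup at the stand's -y end: where the centre of the spindle's plain end face lies when fully home: on the cheek's inner face, 109 mm above the ledge. Axes as the stand's. The cup, 20 mm deep: half-round cradle of radius 8.5 mm between two ears (17 mm apart, 25 mm outside, tops 130.5 mm above the ledge). A 4 mm hood, flush with the cheek top, roofs the 10 mm next to the cheek.
- cup_sprung (a point): Seat of the like cup at the stand's +y end: where the centre of the sprung tip's end face lies when fully home, 270 mm from the other seat. Axes as the stand's. In either cup an end drops between the ears in front of the hood, then slides 10 mm under the hood to the cheek.
- plain_end (a point): Centre of the end face of the spindle's plain end, a steel neck 15 mm thick standing 70 mm out of the log's end face. Its +y axis runs along the spindle to the sprung end. At the start it lies on the hood and cheek top between the ears, about 22 mm above its seat (spindle sloping 5 degrees). Some 45 mm are free between log and ears: room for fingers astride or above the neck.
- sprung_end (a point): Centre of the end face of the sprung tip (head 15 mm thick and 12 long on a 10 mm rod) at the spindle's other end, already inside its cup at the start. The spindle is 274 mm long with the tip out.
- plunger (a joint): Travel of the sprung tip into the spindle (m): 0 fully out, 0.024 fully in; 0.004 when home in both cups. With the sprung tip against its cheek, at 0.014 the plain end is just level with the hood's edge; 0.018 gives clearance. Spring force 2.8 N at 0, 6.9 N at 0.018.
- log_flat (a point): Centre of the sawn flat of the cork log. Log 150 mm long, D-shaped: radius 42 mm about the spindle, flat 74 mm wide at 20 mm from the spindle's axis. z: the flat's outward normal; y: along the spindle to the sprung end. At the start the flat leans 37 to 55 degrees away from the robot, its high edge near the top. Pushing that edge towards the robot with 2 to 5 N turns it; it stays where left.
- log (a joint): Turn of the log on its spindle (rad): 0 flat up if the spindle has not rolled; positive leans the flat to the stand's +x side. The spindle can roll in its cups, so judge level by the flat itself. Log and spindle weigh about 0.34 kg.
- tray0: Bystander: the lowest of three stacked teal feeder trays, each 105 x 150 x 32 mm. Origin under its centre.
- jar: Bystander: glass jar with a steel twist lid, 76 mm wide, 115 mm high. Origin under its centre.
- spoon: Bystander: stainless spoon, 150 mm long, flat on the ledge on the robot's side of the stand. Origin on the ledge near its middle.
- tile: Bystander: grey slate basking tile 85 x 110 x 10 mm, lying on the stand's base board under the log. Origin under its centre.
- tongs: Bystander: steel feeding tongs 200 mm long, lying on the ledge beyond the stand. Origin under the middle.
- dish: Bystander: white ceramic water dish, 90 mm wide, 32 mm high, beside the stand's far edge. Origin under its centre.
- barktube: Bystander: upright cork bark tube, 72 mm wide, 125 mm high. Origin under its centre.

How it is judged:
By the outcome, as a careful person would: the job done as asked, in the order asked, and still so for the second after the job is handed in, with the robot touching nothing.
It also fails if it takes over 46 s, if anything falls off the work surface, if the arm or the gripper's body presses on something with over 40 N, if the wrist force passes 120 N, or if a joint passes its speed limit or range.

## Working session

There is one attempt and no reset: what is moved stays moved. The work goes in short steps, each a Python script; the robot and the scene stay as the last script left them, time stands still between calls to the robot, and variables do not carry over. Pictures are saved under pics/ and viewed, and the job is handed in when it is done.

```bash
mkdir -p pics; ls; python3 - <<'E'
from station import bot,set_gripper,get_obs,cams
import cv2,numpy as np
np.set_printoptions(precision=4,suppress=True)
for n in("scene","top"):
    cv2.imwrite(f"pics/{n}0.png",cams.capture(n)); m=cams.camera_model(n)
    R=cv2.Rodrigues(np.array(m["rvec"],float))[0]; print(n,m, "cam pos",-R.T@np.array(m["tvec"]).ravel())
print(get_obs())
E
```

```text
pics
scene {'camera_matrix': array([[475.2975,   0.    , 278.4076],
       [  0.    , 475.2975, 219.1945],
       [  0.    ,   0.    ,   1.    ]]), 'dist': array([-0.1457,  0.    ,  0.    ,  0.    ,  0.    ]), 'rvec': array([ 1.02  ,  2.4446, -1.0096]), 'tvec': array([ 0.3982, -0.1973,  1.8399])} cam pos [1.3172 0.7181 1.1542]
top {'camera_matrix': array([[403.1464,   0.    , 275.5929],
       [  0.    , 403.1464, 210.243 ],
       [  0.    ,   0.    ,   1.    ]]), 'dist': array([-0.0416,  0.    ,  0.    ,  0.    ,  0.    ]), 'rvec': array([ 2.2071, -2.1555,  0.045 ]), 'tvec': array([0.013 , 0.588 , 1.1902])} cam pos [0.5149 0.0029 1.2236]
{'t': 0.1, 'joints': array([-72.8531,  23.944 ,  -0.5916,  92.4825,   0.2708,  63.6396,
        -3.0382]), 'qvel': array([ 0.0602,  0.0139,  0.0323, -0.0264,  0.043 , -0.0308,  0.0609]), 'joint_efforts': array([  0.0009, -85.258 ,   0.6399, -42.6692,  -0.0489,   0.0163,
         0.    ]), 'position': array([0.2088, 0.5887, 0.2159]), 'tcp_rot': array([-179.9355,    0.0059,  160.4761]), 'contact_force': array([ 0.0712,  0.5482, -0.0439]), 'torque': array([ 0.0072, -0.0538,  0.0307]), 'grip_width': 0.09389735428215305}
```

View pics/scene0.png

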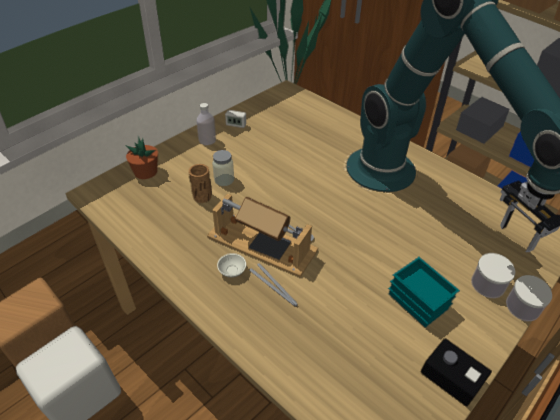

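View pics/top0.png

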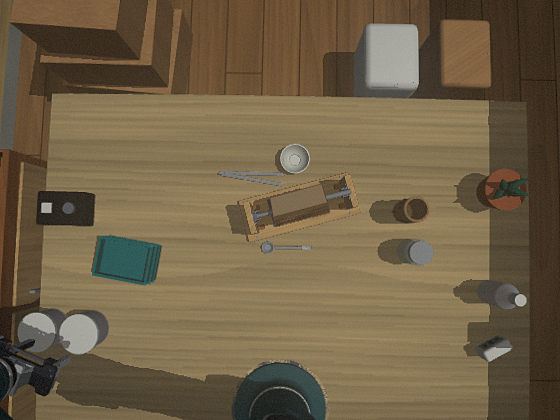

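The stand is at top-image (300,207), spindle tilted about 12° in the image. The teal trays, dish, tongs, spoon, jar and bark tube are visible around it. I'll zoom in next.

```bash
python3 - <<'E'
import cv2
a=cv2.imread("pics/top0.png")[160:255,220:380]; cv2.imwrite("pics/top0z.png",cv2.resize(a,None,fx=5,fy=5,interpolation=cv2.INTER_CUBIC))
a=cv2.imread("pics/scene0.png")[180:290,195:335]; cv2.imwrite("pics/scene0z.png",cv2.resize(a,None,fx=5,fy=5,interpolation=cv2.INTER_CUBIC))
E
```

```text
(no output)
```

View pics/top0z.png

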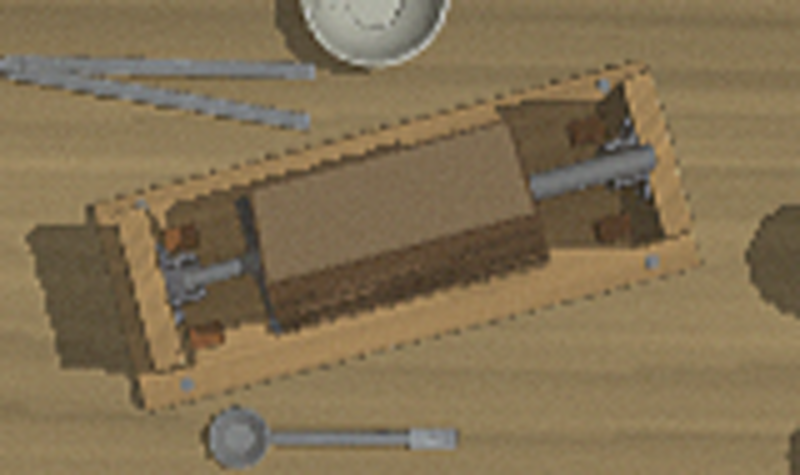

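View pics/scene0z.png

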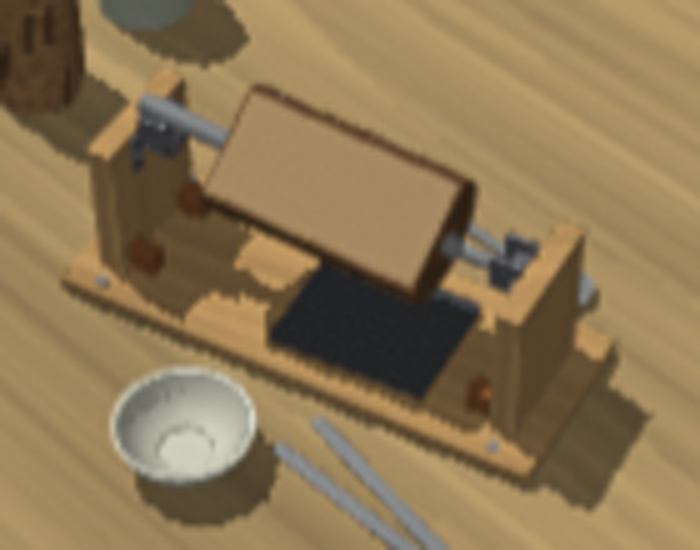

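```bash
cat > h.py <<'E'
import numpy as np,cv2
from station import bot,set_gripper,get_obs,cams
np.set_printoptions(precision=4,suppress=True)
M={n:cams.camera_model(n) for n in("scene","top")}
def proj(n,P):
    m=M[n];return cv2.projectPoints(np.array(P,float).reshape(-1,1,3),np.array(m["rvec"],float),np.array(m["tvec"],float),m["camera_matrix"],m["dist"])[0].reshape(-1,2)
def uz(p,off): return (np.array(p,float)+.5)/5-.5+np.array(off)
def Tst(s,P):
    P=np.atleast_2d(np.array(P,float));c,si=np.cos(s[2]),np.sin(s[2])
    return np.c_[s[0]+c*P[:,0]-si*P[:,1],s[1]+si*P[:,0]+c*P[:,1],P[:,2]]
E
cat > fit.py <<'E'
from h import *
from scipy.optimize import least_squares
b=.065;e=.173;t=.1225
top={(-b,-e,.015):(703,265),(-b,e,.015):(148,410),(b,e,.015):(92,208),
(.045,.135,t):(150,208),(-.045,.135,t):(188,362),(.045,.153,t):(118,212),(-.045,.153,t):(157,372),
(-.045,-.135,t):(663,240),(.045,-.153,t):(655,72),(-.045,-.153,t):(693,235)}
sc={(b,-e,.015):(65,272),(b,e,.015):(530,465),(-b,e,.015):(617,345),(.045,-.153,t):(90,150),(-.045,-.153,t):(172,72),(.045,.153,t):(515,320),(-.045,.153,t):(580,235),(.045,.135,t):(490,300)}
T=[(k,uz(v,(220,160)),"top") for k,v in top.items()]+[(k,uz(v,(195,180)),"scene") for k,v in sc.items()]
f=lambda s:np.concatenate([(proj(n,Tst(s,k))[0]-p) for k,p,n in T])
r=least_squares(f,[.55,-.05,.25],loss="soft_l1")
for (k,p,n),d in zip(T,f(r.x).reshape(-1,2)): print(n,k,d)
print(r.x,np.degrees(r.x[2]))
E
python3 fit.py
```

```text
top (-0.065, -0.173, 0.015) [0.5026 0.6414]
top (-0.065, 0.173, 0.015) [-0.3289  0.4632]
top (0.065, 0.173, 0.015) [ 0.3233 -1.0247]
top (0.045, 0.135, 0.1225) [-0.4461 -0.7976]
top (-0.045, 0.135, 0.1225) [0.0167 0.2061]
top (0.045, 0.153, 0.1225) [-0.3923  0.0393]
top (-0.045, 0.153, 0.1225) [-0.1634 -0.1528]
top (-0.045, -0.135, 0.1225) [ 0.7163 -0.0559]
top (0.045, -0.153, 0.1225) [0.0979 0.2607]
top (-0.045, -0.153, 0.1225) [ 1.0769 -0.6981]
scene (0.065, -0.173, 0.015) [-0.8795  0.2077]
scene (0.065, 0.173, 0.015) [-0.1512  1.947 ]
scene (-0.065, 0.173, 0.015) [ 0.6671 -1.8223]
scene (0.045, -0.153, 0.1225) [-0.3158 -0.6027]
scene (-0.045, -0.153, 0.1225) [-1.1329 -1.6161]
scene (0.045, 0.153, 0.1225) [1.4412 0.6918]
scene (-0.045, 0.153, 0.1225) [ 1.8188 -1.487 ]
scene (0.045, 0.135, 0.1225) [0.9801 2.4757]
[ 0.6    -0.0442  0.2756] 15.792851786938133
```

```bash
cat > ov.py <<'E'
from h import *
import sys
def overlay(s,img,n,x0,y0,w,h,out,extra=[]):
    a=cv2.resize(img[y0:y0+h,x0:x0+w],None,fx=5,fy=5,interpolation=cv2.INTER_CUBIC)
    def L(P,c):
        q=((proj(n,Tst(s,P))-[x0,y0]+.5)*5-.5); cv2.polylines(a,[np.round(q*8).astype(int)],True,c,1,cv2.LINE_AA,3)
    b=.065;e=.173
    L([(-b,-e,.015),(b,-e,.015),(b,e,.015),(-b,e,.015)],(0,0,255))
    for g in(1,-1):
        L([(-.045,g*.135,.1225),(.045,g*.135,.1225),(.045,g*.153,.1225),(-.045,g*.153,.1225)],(255,0,0))
        L([(-.0125,g*.115,.1305),(.0125,g*.115,.1305),(.0125,g*.135,.1305),(-.0125,g*.135,.1305)],(0,255,0))
    for P,c in extra:L(P,c)
    cv2.imwrite(out,a)
if __name__=="__main__":
    s=eval(sys.argv[1]);t=sys.argv[2]
    overlay(s,cv2.imread("pics/top0.png"),"top",220,160,160,95,f"pics/ovt{t}.png")
    overlay(s,cv2.imread("pics/scene0.png"),"scene",195,180,140,110,f"pics/ovs{t}.png")
E
python3 ov.py "[.6,-.0442,.2756]" 1
```

```text
(no output)
```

View pics/ovt1.png

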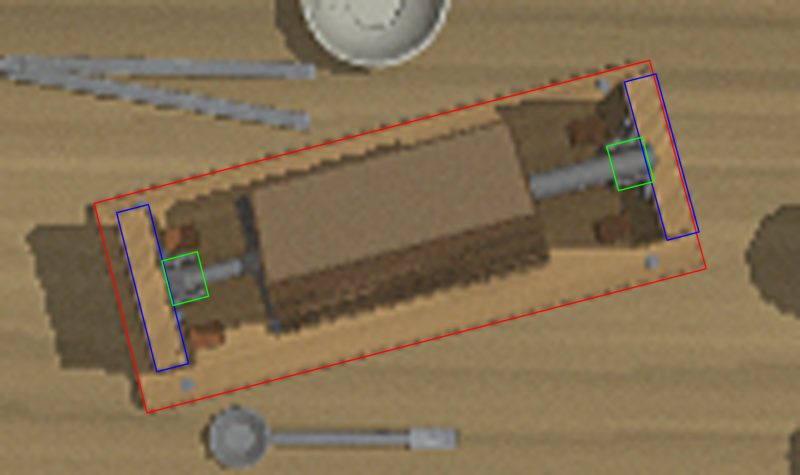

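View pics/ovs1.png

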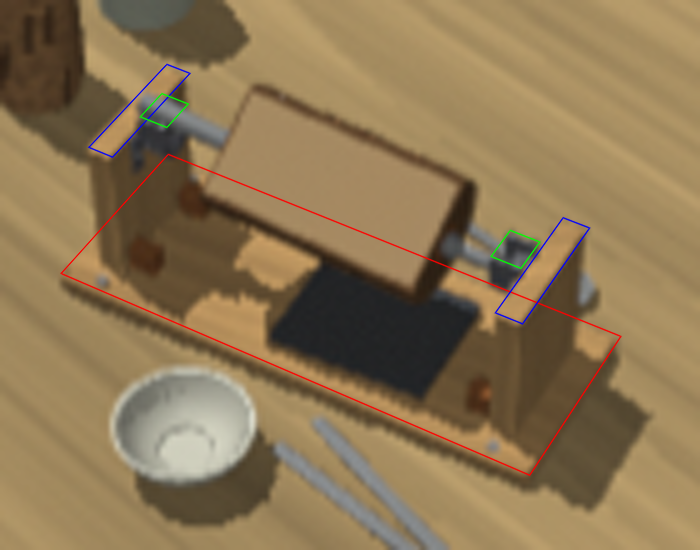

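Overlay matches: top view within ~0.5 px, scene within ~1 px. I'll check the neck, the starting log angle and the IK.

```bash
python3 - <<'E'
from h import *
from scipy.optimize import least_squares
s=[.6,-.0442,.2756]
for P in [(0,-.065,.1265+.0),(0,-.09,.1275),(0,-.137,.131),(0,-.121,.131)]:
    print(P,(proj("top",Tst(s,P))[0]-[220,160]+.5)*5-.5,(proj("scene",Tst(s,P))[0]-[195,180]+.5)*5-.5)
# log angle: flat corners with spindle slope 5deg
def flat(th,sl,y0,dz=0):
    n=np.array([np.sin(th),0,np.cos(th)]);t=np.array([np.cos(th),0,-np.sin(th)])
    out=[]
    for e,y in((-1,-.065),(-1,.085),(1,.085),(1,-.065)):
        p=.02*n+e*.037*t+np.array([0,y,0])
        c,si=np.cos(sl),np.sin(sl)   # pivot at sprung end y=.135
        yy=p[1]-.135; out.append([p[0],.135+c*yy+si*p[2]+y0, .109+dz-si*yy+c*p[2]])
    return np.array(out)
top=[(535,212),None,(255,200),(503,123)]; top[1]=(268,285)
sc=[(258,88),(472,185),(415,298),(204,190)]
def f(v):
    F=Tst(s,flat(v[0],v[1],v[2]))
    return np.concatenate([(proj("top",F)-[uz(p,(220,160)) for p in top]).ravel(),(proj("scene",F)-[uz(p,(195,180)) for p in sc]).ravel()])
r=least_squares(f,[.8,.087,0],loss="soft_l1");print(np.degrees(r.x[:2]),r.x[2],r.fun.round(1))
for yaw in(105.8,-74.2):
    p=Tst(s,(0,-.09,.14))[0];print(p,bot.inverse_kinematics(list(p),[180,0,yaw]))
print(get_obs()["t"])
E
```

```text
(0, -0.065, 0.1265) [522.4186 191.5799] [244.5924 146.3882]
(0, -0.09, 0.1275) [566.9679 179.9873] [210.7469 131.8609]
(0, -0.137, 0.131) [651.3399 157.8393] [147.987 103.12 ]
(0, -0.121, 0.131) [622.9035 165.163 ] [169.0899 111.4597]
[40.8311  5.2176] -0.0036041171622413918 [ 0.2  0.1 -1.3 -0.1 -1.7 -2.1  1.  -0.7 -0.5 -0.5 -0.6 -0.2  0.4 -0.4
  0.3  0.8]
[ 0.6245 -0.1308  0.14  ] [-21.9844  36.7624  44.7298  95.533  -29.1114  59.9698  47.8233]
[ 0.6245 -0.1308  0.14  ] [ -31.0801   45.239    61.9128   95.8053  -43.2151   66.1833 -121.6609]
0.1
```

```bash
cat >> h.py <<'E'
S=[.6,-.0442,.2756]; O=[180,0,90+np.degrees(S[2])]
def st(x,y,z): return list(Tst(S,(x,y,z))[0])
def inst(v):  # world vec -> stand axes
    c,s=np.cos(S[2]),np.sin(S[2]);return np.array([c*v[0]+s*v[1],-s*v[0]+c*v[1],v[2]])
def rep(l=""):
    o=get_obs();p=np.array(o["position"])-[S[0],S[1],0]
    print(l,"t%.2f"%o["t"],"stpos mm",(inst(p)*1e3).round(1),"F",inst(o["contact_force"]).round(2),"M",inst(o["torque"]).round(2),"w%.4f"%o["grip_width"]);return o
E
python3 - <<'E'
from h import *
set_gripper(.045,20)
rep()
bot.move_pose(st(0,-.090,.170),O); rep()
for n in("scene","top"): cv2.imwrite(f"pics/{n}1.png",cams.capture(n))
a=cv2.imread("pics/scene1.png")[130:290,195:335];cv2.imwrite("pics/s1z.png",cv2.resize(a,None,fx=3.7,fy=3.7,interpolation=2))
a=cv2.imread("pics/top1.png")[130:255,220:380];cv2.imwrite("pics/t1z.png",cv2.resize(a,None,fx=4,fy=4,interpolation=2))
E
```

```text
t0.99 stpos mm [-204.   715.8  216.5] F [ 0.21 -0.54 -0.3 ] M [-0.02 -0.06 -0.05] w0.0449
 t3.92 stpos mm [  0.5 -89.2 169.9] F [0.24 0.6  0.68] M [-0.04  0.04  0.02] w0.0449
```

View pics/s1z.png

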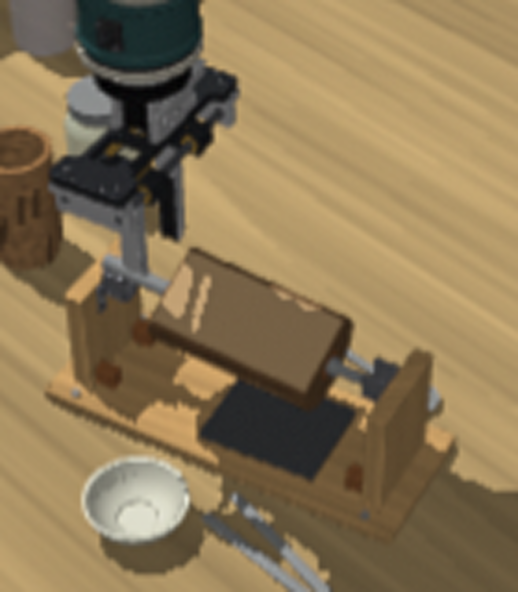

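View pics/t1z.png

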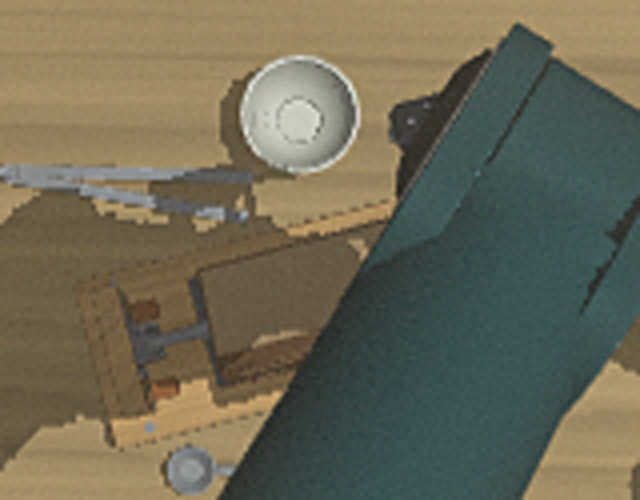

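The scene view shows the open fingers (about (135,235) and (175,200) in the crop) straddling the neck line in x, just above it. Next: descend and close gently.

```bash
python3 - <<'E'
from h import *
bot.movel(st(0,-.090,.1195),O,speed=.08); rep("down")
set_gripper(.0,6); rep("grip6")
cv2.imwrite("pics/scene2.png",cams.capture("scene"))
a=cv2.imread("pics/scene2.png")[130:290,195:335];cv2.imwrite("pics/s2z.png",cv2.resize(a,None,fx=3.7,fy=3.7,interpolation=2))
E
```

```text
down t4.80 stpos mm [  0.1 -90.2 119.8] F [-0.59 -0.65 -0.21] M [-0.06  0.01 -0.03] w0.0453
grip6 t5.43 stpos mm [  1.9 -89.9 120.2] F [10.56 -1.09 -1.14] M [-0.31 -2.22  0.02] w0.0150
```

View pics/s2z.png

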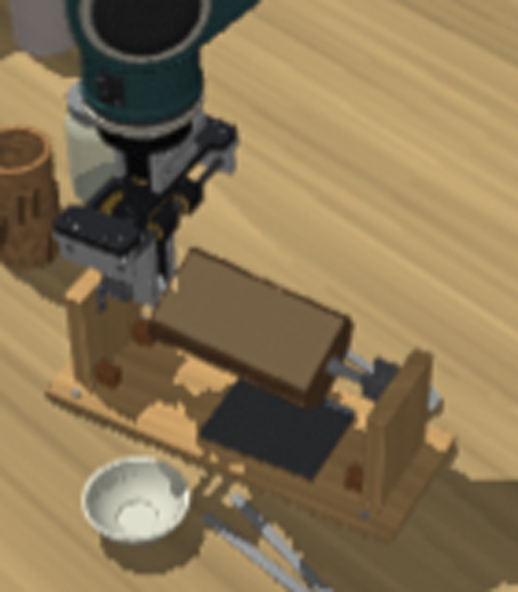

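Grip width is 15.0 mm as expected, but Fx is +10.6 N, so the neck is a couple of mm towards +x of my estimate. I'll shift until that's relieved.

```bash
python3 - <<'E'
from h import *
bot.movel(st(.002,-.090,.1195),O,speed=.05); o=rep("x2")
f=inst(o["contact_force"])[0]; x=.002+min(max(f/5500,-.001),.0025)
bot.movel(st(x,-.090,.1195),O,speed=.05); rep("x%.4f"%x)
E
```

```text
x2 t5.73 stpos mm [  2.4 -90.  119.8] F [2.74 0.01 2.96] M [ 0.05 -0.65  0.01] w0.0147
x0.0025 t5.98 stpos mm [  2.4 -90.  119.7] F [1.29 1.56 5.39] M [ 0.19 -0.06 -0.02] w0.0148
```

```bash
python3 - <<'E'
from h import *
set_gripper(0,30); rep("g30")
bot.movel(st(.0025,-.082,.1200),O,speed=.05); rep("1")
bot.movel(st(.0025,-.0715,.1205),O,speed=.05); rep("2")
cv2.imwrite("pics/scene3.png",cams.capture("scene"));cv2.imwrite("pics/top3.png",cams.capture("top"))
a=cv2.imread("pics/scene3.png")[180:290,195:335];cv2.imwrite("pics/s3z.png",cv2.resize(a,None,fx=5,fy=5,interpolation=2))
E
```

```text
g30 t6.20 stpos mm [  2.5 -90.  119.7] F [0.15 1.5  5.74] M [ 0.22 -0.13 -0.  ] w0.0143
1 t6.51 stpos mm [  2.1 -82.1 119.8] F [ 1.35 -4.17 -2.89] M [-0.87 -0.12  0.06] w0.0143
2 t6.87 stpos mm [  2.2 -72.2 120.5] F [ 0.31 -6.71 -1.5 ] M [-1.58  0.01  0.02] w0.0139
```

View pics/s3z.png

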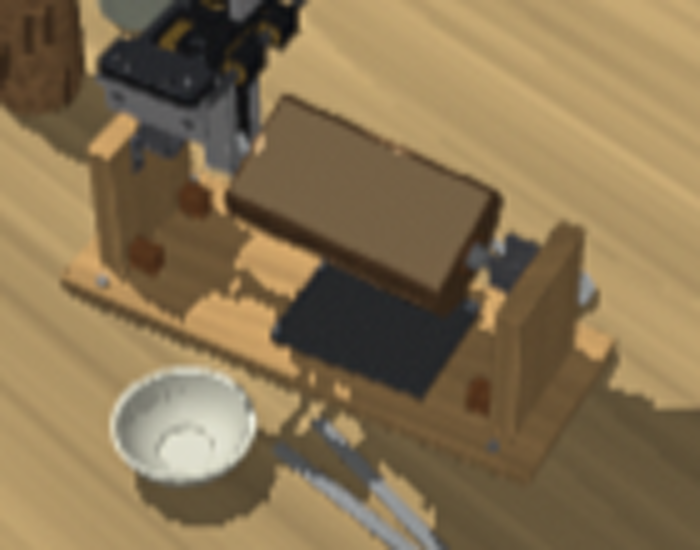

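The log slid along +y by about 18 mm and the axial force is -6.7 N, which puts the plunger at about 0.017–0.018. Next: lower it in steps, watching the force.

```bash
python3 - <<'E'
from h import *
for z in (.1145,.1085,.1045,.1015):
    bot.movel(st(.0025,-.0715,z),O,speed=.05); o=rep("z%.4f"%z)
    if abs(o["contact_force"][2])>14: break
cv2.imwrite("pics/scene4.png",cams.capture("scene"))
a=cv2.imread("pics/scene4.png")[180:290,195:335];cv2.imwrite("pics/s4z.png",cv2.resize(a,None,fx=5,fy=5,interpolation=2))
E
```

```text
z0.1145 t7.23 stpos mm [  2.1 -72.4 114.3] F [-0.83 -5.89 -1.4 ] M [-1.37  0.01  0.06] w0.0147
z0.1085 t7.50 stpos mm [  2.1 -72.5 108.3] F [-0.9  -6.14 -2.17] M [-1.39  0.05  0.04] w0.0136
z0.1045 t7.75 stpos mm [  2.1 -72.5 104.4] F [ 0.94 -6.85 -0.64] M [-1.34  0.06  0.03] w0.0142
z0.1015 t8.00 stpos mm [  2.6 -72.6 101.9] F [ 1.24 -6.28  1.94] M [-1.36 -0.33  0.01] w0.0141
```

View pics/s4z.png

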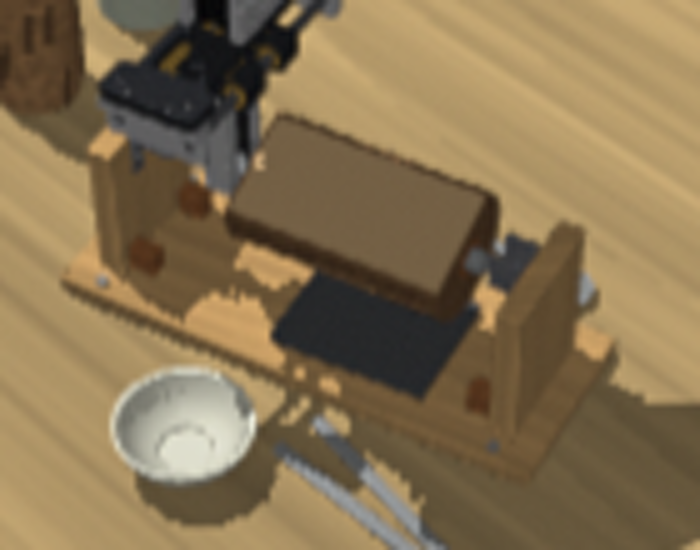

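```bash
python3 - <<'E'
from h import *
bot.movel(st(.0025,-.0715,.1005),O,speed=.05); rep("seat")
for y in (-.076,-.080,-.083,-.085,-.0865,-.088,-.0895):
    bot.movel(st(.0025,y,.1007),O,speed=.04); o=rep("y%.4f"%y); F=inst(o["contact_force"])
    if F[1]>4 or abs(F[2])>14 or abs(F[0])>12: break
cv2.imwrite("pics/scene5.png",cams.capture("scene"))
a=cv2.imread("pics/scene5.png")[180:290,195:335];cv2.imwrite("pics/s5z.png",cv2.resize(a,None,fx=5,fy=5,interpolation=2))
E
```

```text
seat t8.30 stpos mm [  2.8 -72.7 101.7] F [-2.1  -4.22 14.22] M [-0.64  0.66  0.05] w0.0142
y-0.0760 t8.57 stpos mm [  2.9 -77.2 101.8] F [-0.17 -2.95 10.94] M [-0.83  0.16  0.09] w0.0138
y-0.0800 t8.82 stpos mm [  3.1 -80.9 101.8] F [ 0.16 -2.63 12.08] M [-0.49  0.11  0.07] w0.0138
y-0.0830 t9.07 stpos mm [  3.1 -83.5 101.8] F [-0.41 -0.06 13.21] M [0.04 0.14 0.09] w0.0143
y-0.0850 t9.32 stpos mm [  3.2 -84.2 101.7] F [-1.89  7.69 16.95] M [ 1.72  0.61 -0.  ] w0.0142
```

View pics/s5z.png

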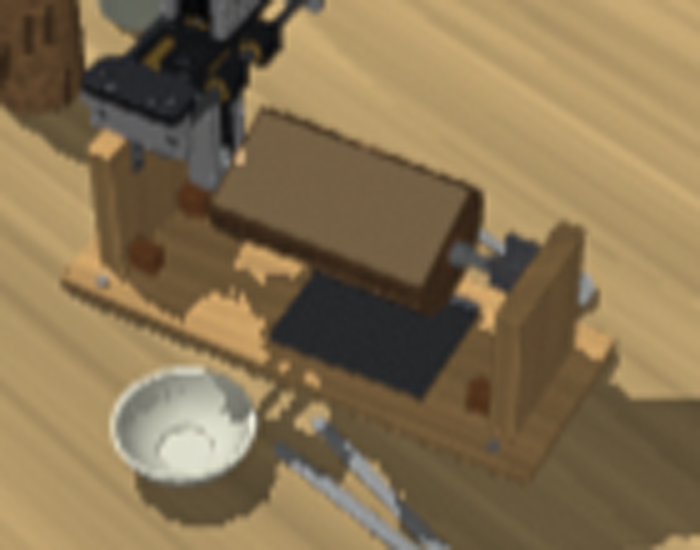

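Axial force reversed to +7.7 N at y=-84, so the plain end has hit a stop. I'll relieve the forces, release, rise and look.

```bash
python3 - <<'E'
from h import *
bot.movel(st(.003,-.0838,.1017),O,speed=.05); rep("relax")
set_gripper(.045); rep("open")
bot.movel(st(.003,-.0838,.185),O,speed=.15)
bot.move_pose(st(.040,.03,.21),O); rep("up")
for n in("scene","top"): cv2.imwrite(f"pics/{n}6.png",cams.capture(n))
from ov import overlay
ns=[[(-.0075,-.135,.109),(.0075,-.135,.109),(.0075,-.065,.109),(-.0075,-.065,.109)]]
ex=[(ns[0],(0,255,255))]
overlay(S,cv2.imread("pics/scene6.png"),"scene",195,180,140,110,"pics/s6z.png",ex)
overlay(S,cv2.imread("pics/top6.png"),"top",220,160,160,95,"pics/t6z.png",ex)
a=cv2.imread("pics/scene6.png")[185:265,195:280];cv2.imwrite("pics/s6zz.png",cv2.resize(a,None,fx=7,fy=7,interpolation=2))
E
```

```text
relax t9.62 stpos mm [  3.1 -84.  101.9] F [ 0.26 -0.48  5.15] M [-0.22 -0.02 -0.02] w0.0139
open t10.28 stpos mm [  3.  -83.8 101.7] F [ 0.23 -0.78 -0.03] M [-0.02  0.08  0.01] w0.0449
up t11.55 stpos mm [ 39.9  30.8 209.2] F [-0.11 -0.54 -0.37] M [-0.05  0.04 -0.03] w0.0450
```

View pics/s6z.png

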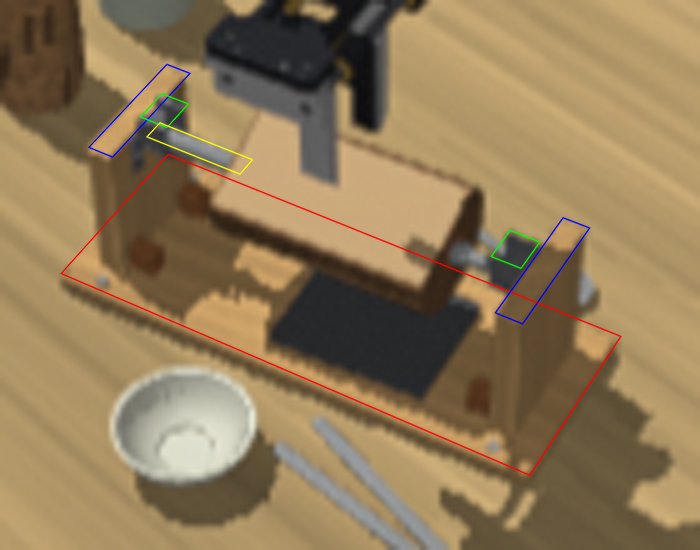

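View pics/t6z.png

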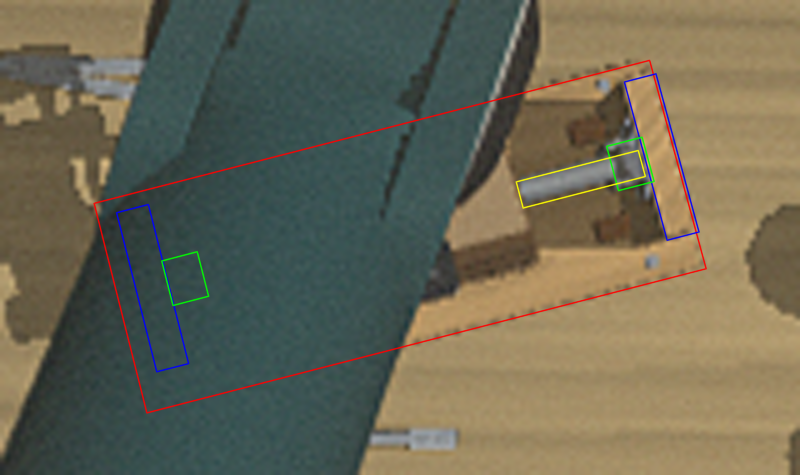

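View pics/s6zz.png

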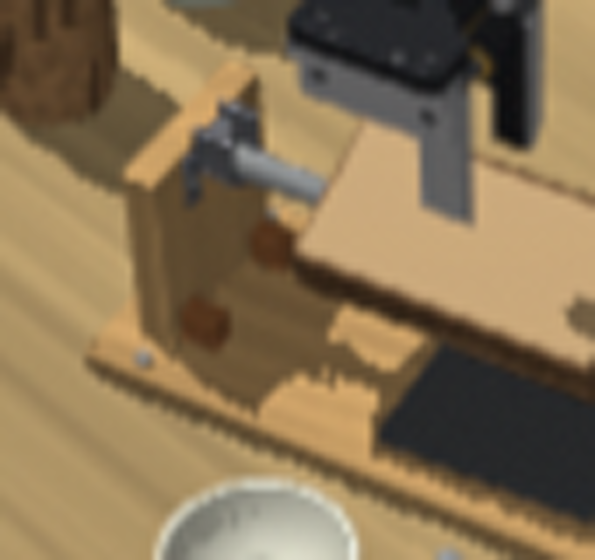

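The plain neck now runs level and under the hood at the cheek (crop (230,140)), matching the projected home outline; the log's end face is where y≈-65 mm should be. Now turn the log, using the two fingertips (jaws along stand x) as a lever and then as a level.

```bash
python3 - <<'E'
from h import *
x0=.003
def P(th,d=.031,dz=0):
    n=np.array([np.sin(th),np.cos(th)]);t=np.array([np.cos(th),-np.sin(th)]);p=.02*n-d*t
    return st(x0+.0325+p[0],.010,.120+p[1]+dz)
set_gripper(.040)
bot.movel(st(x0+.0325+.009,.010,.120+.0375),O,speed=.15); rep("start")
for d in (55,41,30,20,10,3):
    bot.movel(P(np.radians(d)),O,speed=.05); o=rep("th%d"%d)
    if np.linalg.norm(o["contact_force"])>20: break
cv2.imwrite("pics/scene7.png",cams.capture("scene"))
a=cv2.imread("pics/scene7.png")[180:290,195:335];cv2.imwrite("pics/s7z.png",cv2.resize(a,None,fx=5,fy=5,interpolation=2))
E
```

```text
start t12.50 stpos mm [ 44.5   9.8 157.7] F [ 0.73  0.42 -0.64] M [-0.02  0.07  0.05] w0.0399
th55 t12.86 stpos mm [ 34.1  10.2 157.5] F [ 0.17 -0.04  0.77] M [-0.04  0.03  0.  ] w0.0400
th41 t13.19 stpos mm [ 25.   10.  155.5] F [ 0.02 -1.47  0.2 ] M [-0.04  0.06  0.02] w0.0401
th30 t13.48 stpos mm [ 18.4  10.  152.7] F [0.34 0.72 0.42] M [-0.08  0.02 -0.  ] w0.0397
th20 t13.76 stpos mm [ 12.9  10.  149.2] F [-0.12 -0.11 -0.7 ] M [-0.07  0.04  0.  ] w0.0399
th10 t14.03 stpos mm [  8.2  10.  144.9] F [-0.12 -0.44 -0.01] M [-0.01 -0.02 -0.06] w0.0403
th3 t14.28 stpos mm [  5.3   9.9 141.4] F [-0.53  0.01  0.41] M [-0.09  0.11  0.02] w0.0400
```

View pics/s7z.png

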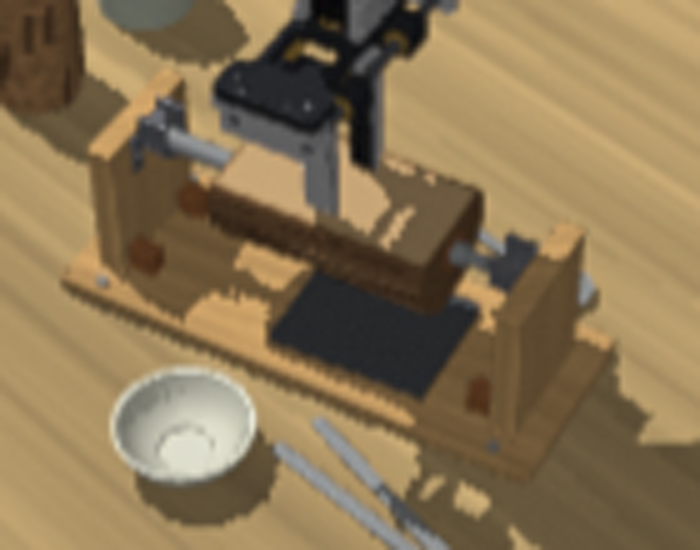

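The flat is now nearly level (top face visible, near side wall turned under). Next: centre over it and press gently with both fingertips to square it.

```bash
python3 - <<'E'
from h import *
x0=.003
bot.movel(st(x0,.010,.1412),O,speed=.05); rep()
for z in (.1402,.1394,.1387,.1380,.1373,.1366):
    bot.movel(st(x0,.010,z),O,speed=.04); o=rep("z%.4f"%z)
    if o["contact_force"][2]>10: break
E
```

```text
t14.58 stpos mm [  2.9  10.  141.1] F [ 0.39 -1.    0.47] M [-0.04  0.06  0.01] w0.0399
z0.1402 t14.83 stpos mm [  2.6  10.  140.2] F [-3.54  0.23  5.52] M [ 0.14  0.97 -0.02] w0.0401
z0.1394 t15.08 stpos mm [  2.7   9.9 139.8] F [-6.94  2.44 13.04] M [ 0.59  1.84 -0.05] w0.0397
```

```bash
python3 - <<'E'
from h import *
x0=.003
def cop(o):
    F=inst(o["contact_force"]);M=inst(o["torque"]); print("   x_cop mm",-(M[1]+.21*F[0])/F[2]*1e3)
cop(get_obs())
for z in (.1388,.1383):
    bot.movel(st(x0,.010,z),O,speed=.04); o=rep("z%.4f"%z);cop(o)
    if o["contact_force"][2]>22: break
cv2.imwrite("pics/scene8.png",cams.capture("scene"))
a=cv2.imread("pics/scene8.png")[180:290,195:335];cv2.imwrite("pics/s8z.png",cv2.resize(a,None,fx=5,fy=5,interpolation=2))
E
```

```text
x_cop mm -29.457609370972506
z0.1388 t15.33 stpos mm [  2.8   9.9 139.6] F [-8.36  4.11 20.62] M [ 0.93  2.36 -0.01] w0.0402
   x_cop mm -29.250781385030717
z0.1383 t15.58 stpos mm [  2.9   9.9 139.5] F [-10.16   4.77  25.55] M [ 1.16  2.78 -0.04] w0.0397
   x_cop mm -25.353996856798357
```

View pics/s8z.png

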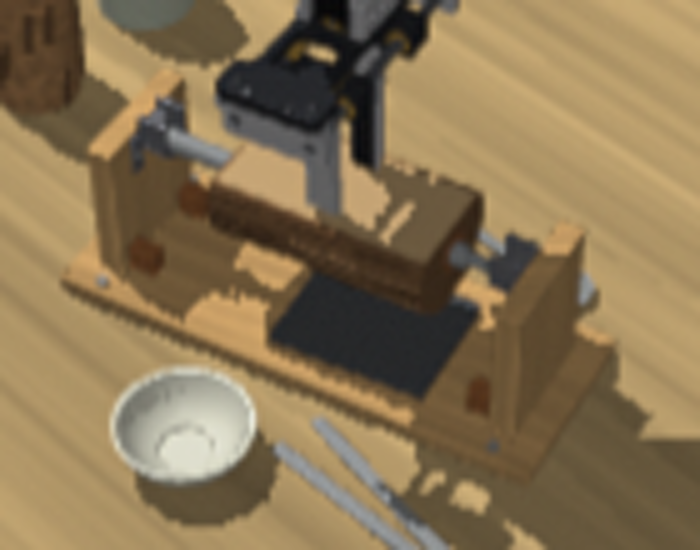

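```bash
python3 - <<'E'
from h import *
bot.movel(st(.003,.010,.142),O,speed=.04);rep()
bot.movel(st(.003,.010,.20),O,speed=.2)
bot.move_pose(st(-.16,.12,.27),O); rep()
for n in("scene","top"): cv2.imwrite(f"pics/{n}9.png",cams.capture(n))
a=cv2.imread("pics/scene9.png")[180:290,195:335];cv2.imwrite("pics/s9z.png",cv2.resize(a,None,fx=5,fy=5,interpolation=2))
a=cv2.imread("pics/top9.png")[160:255,220:380];cv2.imwrite("pics/t9z.png",cv2.resize(a,None,fx=5,fy=5,interpolation=2))
E
```

```text
t15.88 stpos mm [  3.1  10.  142. ] F [-0.96  0.67  0.91] M [-0.02  0.07  0.03] w0.0401
 t17.31 stpos mm [-159.5  120.   270.1] F [ 0.8  -0.08  1.22] M [-0.    0.02  0.03] w0.0403
```

View pics/s9z.png

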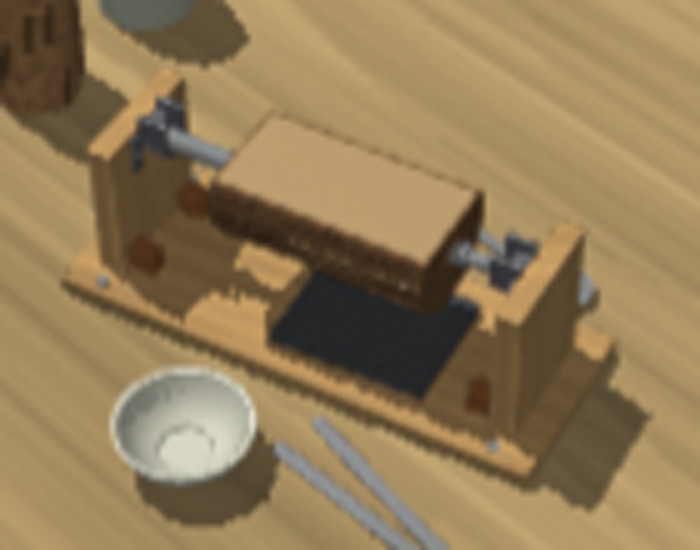

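View pics/t9z.png

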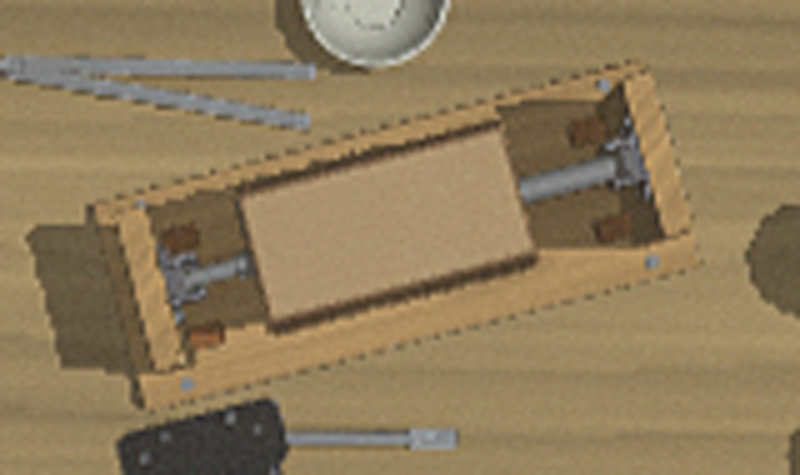

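```bash
python3 - <<'E'
from h import *
from scipy.optimize import least_squares
def flat(th,x0,y0,z0):
    n=np.array([np.sin(th),0,np.cos(th)]);t=np.array([np.cos(th),0,-np.sin(th)])
    return np.array([.02*n+e*.037*t+np.array([x0,y+y0,.109+z0]) for e,y in((-1,-.065),(-1,.085),(1,.085),(1,-.065))])
top=[(535,252),(272,322),(242,193),(499,126)]
sc=[(275,117),(483,193),(424,265),(217,185)]
# per-image shift in stand position allowed (calibration)
def f(v):
    r=[]
    F=Tst(S,flat(v[0],v[1],v[2],0)); r.append((proj("top",F)-[uz(p,(220,160)) for p in top]).ravel())
    q=proj("scene",F)+v[3:5]; r.append((q-[uz(p,(195,180)) for p in sc]).ravel())
    return np.concatenate(r)
r=least_squares(f,[0,0,0,0,0]);J=np.linalg.inv(r.jac.T@r.jac)
print(np.degrees(r.x[0]),"+-",np.degrees(np.sqrt(J[0,0]*r.fun.var())),r.x[1:],r.fun.round(2))
# independent: whole-image photometric-free check of silhouettes: log outline (radius 42) in top
for th in(-4,0,4):
  print(th,((proj("top",Tst(S,flat(np.radians(th),.002,0,0)))-[220,160]+.5)*5-.5).round(0).tolist(),((proj("scene",Tst(S,flat(np.radians(th),.002,0,0)))-[195,180]+.5)*5-.5).round(0).tolist())
E
```

```text
-2.1744737868378103 +- 1.8842763908569842 [ 0.0023  0.0009 -0.0105  0.4082] [ 0.54  0.54 -0.28  0.3  -1.05 -0.23  0.88 -0.56  0.   -0.58  0.28  0.47
  0.58  0.71 -0.86 -0.59]
-4 [[539.0, 256.0], [273.0, 325.0], [239.0, 193.0], [506.0, 124.0]] [[275.0, 112.0], [484.0, 193.0], [426.0, 264.0], [212.0, 177.0]]
0 [[539.0, 253.0], [272.0, 322.0], [238.0, 191.0], [505.0, 122.0]] [[273.0, 110.0], [483.0, 192.0], [425.0, 268.0], [211.0, 182.0]]
4 [[539.0, 250.0], [271.0, 319.0], [238.0, 189.0], [503.0, 121.0]] [[272.0, 109.0], [482.0, 190.0], [424.0, 273.0], [210.0, 186.0]]
```

The visual fit gives −2° ± 2°, i.e. level within noise. I'll do one more gentle two-finger touch to confirm that both tips meet the flat together.

```bash
python3 - <<'E'
from h import *
x0=.003
bot.move_pose(st(x0,.010,.17),O)
bot.movel(st(x0,.010,.1415),O,speed=.1)
print(get_obs()["tcp_rot"])
for z in (.1402,.1397,.1392,.1387):
    bot.movel(st(x0,.010,z),O,speed=.03); bot.wait(.15); o=rep("z%.4f"%z)
    F=inst(o["contact_force"]);M=inst(o["torque"]); print("  cop",-(M[1]+.229*F[0])/F[2]*1e3)
    if F[2]>11: break
print(get_obs()["tcp_rot"])
E
```

```text
[-179.9877   -0.0325  105.8172]
z0.1402 t19.38 stpos mm [  3.   10.1 140.2] F [0.29 0.91 0.9 ] M [ 0.28  0.08 -0.01] w0.0397
  cop -164.8355689747401
z0.1397 t19.77 stpos mm [  3.1  10.1 140. ] F [-2.47  3.24  7.85] M [ 0.73  0.56 -0.  ] w0.0401
  cop 0.08280236881687922
z0.1392 t20.18 stpos mm [  3.1  10.1 139.8] F [-3.35  4.3  14.16] M [ 0.96  1.07 -0.03] w0.0398
  cop -21.299496296818287
[179.9729  -0.0306 105.7936]
```

```bash
python3 - <<'E'
from h import *
bot.movel(st(.003,.010,.1415),O,speed=.04);rep()
bot.movel(st(.003,.010,.20),O,speed=.2)
bot.move_pose(st(-.20,.16,.29),O); bot.wait(.3); rep()
for n in("scene","top"): cv2.imwrite(f"pics/{n}10.png",cams.capture(n))
a=cv2.imread("pics/top10.png")[130:265,200:440];cv2.imwrite("pics/t10z.png",cv2.resize(a,None,fx=3.3,fy=3.3,interpolation=2))
a=cv2.imread("pics/scene10.png")[150:310,180:340];cv2.imwrite("pics/s10z.png",cv2.resize(a,None,fx=3.7,fy=3.7,interpolation=2))
a,b=[cv2.imread(f"pics/{n}.png").astype(int)[150:260,200:440] for n in("top0","top10")]
E
```

```text
t20.43 stpos mm [  3.    9.9 141.4] F [-0.45  0.17 -0.11] M [-0.11  0.05 -0.  ] w0.0400
 t22.57 stpos mm [-199.9  159.8  290. ] F [-0.1   0.87 -0.01] M [-0.02  0.07 -0.  ] w0.0401
```

View pics/t10z.png

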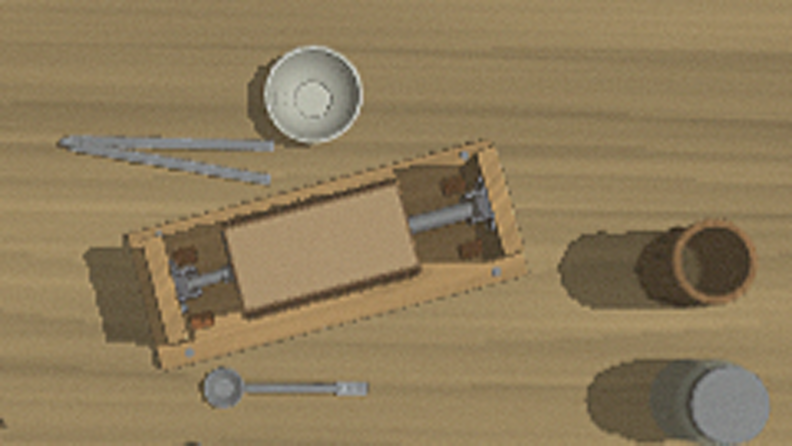

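View pics/s10z.png

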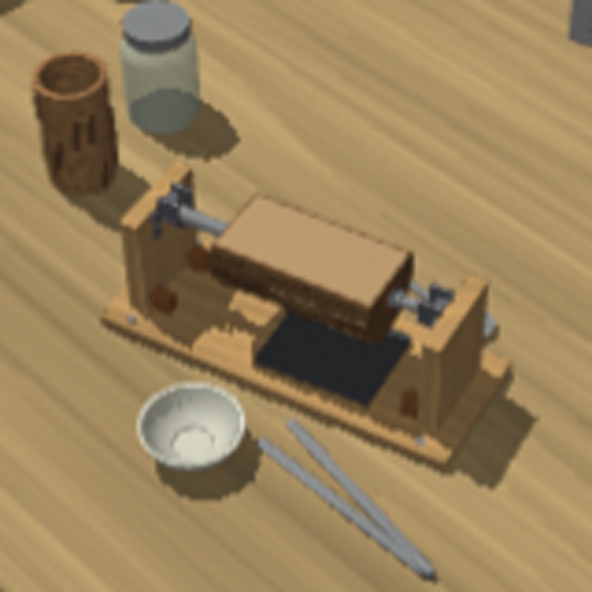

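```bash
python3 - <<'E'
from h import *
bot.wait(.3); print(get_obs()["t"]); bot.finish_job()
E
```

```text
22.9667
the job is handed in; nothing more can be done
```

The perch is fitted: the spindle sits in both cups and the log's flat is on top. I handed the job in at 23 s of the 46 s allowed.

**What I did**
- **Seating:** I gripped the neck and pushed the log about 18 mm against its spring (axial force about 6.7 N). I then lowered it into the cup and eased it back until the force reversed at a firm stop, and let go.
- **Levelling:** I turned the log by pushing its high edge with a fingertip. Then I squared the flat by pressing both fingertips down on it together.

**Last checks**
- **Plain end:** It lies level under the hood in the scene view. The log's position matches the home position within about 1 mm, once the roughly 2–3 mm calibration offset I found by touch is allowed for. I did not pull on it again after letting go.
- **Flat:** A camera fit after the first press gave −2° ± 2°. In a second light press the readings fitted both tips meeting the flat together at first touch. As the load rose they leaned to one side, so level is confirmed only to about 2°.
- **Other things:** The dish, tongs, spoon, jar, bark tube and tile look unmoved in the final pictures. I didn't look at the trays again, but the arm did not go down near them.

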